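# Load a stock bin through the swing gate of a feed lane

### The job

Stand the small cardboard stock bin on the open apron of the metal feed lane, low front first, and slide it along the lane floor (do not lift it over) through the swing gate until it is fully home against the rubber pad of the end stop. Press it home there with a push of about 10 N for a moment - less than 5 N at the stop does not seat it, more than 20 N crushes the cardboard - and leave it there with the gate fallen shut behind it. Do not tip the bin or disturb the other goods on the bench.

Things in the scene. Friction and masses are not known exactly. Their poses are not given: they have to be found in the camera images.
- bin_center (a point): centre (31 mm above its underside) of the small open cardboard stock bin: 80 mm long (its x), 62 wide (its y), about 0.4 kg, 3 mm walls, filled with small bottles below its rim. x points from the tall flat back to the low front (30 mm). Sides are 62 mm tall over the back 35 mm, then slope down to the front; grip it across its width at this point's height
- bin_front (a point): middle of the bin's low front face, 15 mm above its underside, 40 mm ahead (its +x) of the bin's centre
- bin_back (a point): middle of the bin's tall flat back face, 31 mm above its underside, 40 mm behind the bin's centre: the face to push on
- lane: fixed sheet-metal feed lane, 300 x 100 mm, floor 6 mm thick. Origin on the bench under the middle of the shut gate; bins travel along its x, y is left of travel. Apron from x = -115 mm, unwalled to -36; flared mouth, 46 mm high, to 0; then side walls 56 mm above the bench, 76 mm apart, open on top so that fingers can follow the bin in; cheeks narrow it from x = 105 to 67 mm apart at 145
- apron (a point): point on the apron's upper face, on the lane's centre line, 55 mm before the closed gate, 6 mm above the bench: a bin centred here, front towards the gate, stands clear of the gate by 15 mm
- stop: end stop: fixed steel bracket across the lane, 50 mm tall; origin on the lane floor, middle of its front face, 182 mm past the shut gate. On it sits a stiff rubber pad (56 mm wide, 40 tall), the face the bin meets, screwed out by an amount that differs each time and is not measured: its face is 161 to 175 mm past the gate and does not give. A bin home has its back 81 to 95 mm past the gate
- gate (a joint): swing gate: upright steel leaf across the lane, 71 mm long, 46 tall, hinged at the left wall (lane y = 38 mm) about a vertical axis. 0 rad = shut; grows as it is pushed inwards (lane +x), at most 1.53; it does not open towards the apron. A weak spring (0.015 N m shut, 0.03 open) swings it shut when nothing holds it
- gate_edge (a point): middle of the free edge of the gate leaf, 71 mm from its hinge, 31 mm above the bench
- big_bin: large open cardboard bin, 160 x 105 mm and 110 tall, full: leave it alone; origin at the centre of its underside
- shampoo: round bottle, 54 mm across, 160 tall: leave it alone; origin at the centre of its underside
- tonic: round bottle, 44 mm across, 130 tall: leave it alone; origin at the centre of its underside
- cream: squat jar, 64 mm across, 50 tall: leave it alone; origin at the centre of its underside
- tape: roll of tape lying flat, 80 mm across, 36 tall: leave it alone; origin at the centre of its underside
- carton: flat white carton, 60 x 100 mm, 45 tall: leave it alone; origin at the centre of its underside
- spray: round bottle, 48 mm across, 150 tall: leave it alone; origin at the centre of its underside
Things that resemble listed ones, but are neither listed nor needed, are in the scene too. What is shaped like the part that bears bin_center but orange or purple is not meant.

How it is judged:
On the way, in this order (a step that is already met when the one before it is completed fails the run):
1. the bin, flat on the lane floor and low front first, stands in the gateway and holds the gate open (x of bin_front in the frame of lane between 0.03 and 0.08 m and x of bin_back in the frame of lane below 0 m and value of joint gate above 0.5 rad and z of bin_center in the frame of lane between 0.03 and 0.045 m), for 0.1 s.
2. the bin is pressed against the end stop with more than 5 N (contact force between bin and stop above 5 N and y of bin_front in the frame of lane between -0.012 and 0.012 m and y of bin_back in the frame of lane between -0.012 and 0.012 m and z of bin_center in the frame of lane below 0.042 m), for 0.15 s.
At the end, for the whole second after the job is handed in: The bin stands upright on the lane floor inside the lane, its low front within 4 mm of the pad of the end stop and both ends within 12 mm of the centre line, at rest and released, and the gate is shut (under 0.1 rad) (x of bin_front in the frame of pad between -0.004 and 0.004 m and y of bin_front in the frame of lane between -0.012 and 0.012 m and y of bin_back in the frame of lane between -0.012 and 0.012 m and z of bin_center in the frame of lane below 0.042 m and value of joint gate below 0.1 rad and angle between bin_center's own z axis and vertical below 0.08 rad and linear speed of bin below 0.01 m/s); the robot touches nothing.
It fails at once if the bin pressed against the end stop with more than 20 N (contact force between bin and stop above 20 N).
It fails at once if the bin tipped by more than 30 degrees (angle between bin_center's own z axis and vertical above 0.52 rad).
It fails at once if the bin lifted more than 15 mm off the lane floor while it is in or past the gateway (x of bin_front in the frame of lane between 0.02 and 0.2 m and z of bin_center in the frame of lane above 0.052 m and y of bin_front in the frame of lane between -0.06 and 0.06 m).
It fails at once if another item on the bench moved by more than 30 mm (distance of any of big_bin, shampoo, tonic, cream, tape, carton, spray from where it was at the start of the episode above 0.03 m).
It also fails if it takes over 56 s, if anything falls off the work surface, if the arm or the gripper's body presses on something with over 40 N, if the wrist force passes 120 N, or if a joint passes its speed limit or range.

### The arm

A 6-joint arm with a two-finger parallel gripper is mounted at the origin on the work surface. World frame = base frame: x ahead of the robot, y to its left, z up, the work surface at z = 0. Lengths are in m, angles in rad, forces in N, time in s.
With the tool pointing down it reaches from about 0.325 to 0.85 m from the base axis. Payload 4.4 kg.
Tool frame: the origin (TCP) lies on the mounting face of the last link; the fingertips stand 199 mm ahead of it and the grasp point (between the pads) lies 180 mm ahead of it (r.tips_ahead is the z of the fingertips in the tool frame, in m); z points along the fingers, y is the direction in which the jaws open and shut (so a half turn about z gives the same grasp; the last joint's range is limited). The gripper opens to 94 mm and grips with 3 to 60 N. Pads are 16 mm wide; open, the fingers measure 119 mm over their backs; the gripper's body (75 mm by 177 mm) begins 78 mm behind the grasp point.
Start: joints at [1.137, 0.207, 1.542, -0, 1.393, -0.15], TCP at [0.16, 0.552, 0.405] pointing down, gripper open.
Joint ranges: [-2.73, 2.73], [-0.86, 2.22], [0.23, 2.46], [-1.11, 4.25], [0.08, 2.63], [-2.82, 2.82]. Speed limits (rad/s): [2.79, 2.79, 3.14, 3.14, 3.14, 3.14].

### API

Orientations are given as a unit quaternion [w, x, y, z].
In Python, from cell import r, kin, read_state, imaging gives the robot as it stands. The module is installed in compiled form; this text tells all that it offers. Calls block until the motion is done:
- r.move_to(position, orientation): joint-space move of the TCP to a pose.
- r.movel(position, rot=None, rate=0.15, contact_N=None): straight line of the TCP; rot=None keeps the orientation; rate is the mean speed in m/s. With contact_N (N) it stops when the force on the tool has changed by that much, and returns True; else False.
- r.set_joints(angles): joint-space move.
- r.set_gripper(opening, strength=None): finger opening in m; strength is the grip in N (None keeps the last); returns when the fingers have stopped.
- r.hold(seconds).
- kin.inverse_kinematics(position, orientation): joint angles nearest the present ones, or None.
- read_state(): the state.
- imaging.camera(name): name is "scene" or "side" or "wrist"; returns the picture (384x512x3 uint8, blue, green, red); there is no depth.
- imaging.camera_info(name): a dict with "fx", "fy", "cx", "cy" (pixels), "R" (3x3) and "t" (3): a world point X has camera coordinates R X + t; the wrist camera has in their place "mount" (4x4, takes a point from camera to tool coordinates, whose origin is the TCP and whose axes are the flange's). Camera axes: x right, y down, z forward; pixel columns grow to the right and rows downward; lengths in m; the calibration is good to about 2 mm. A picture is of the moment at which its call begins: read the wrist's pose just before it. camera_info takes no time and is no camera call.
A pose or a line that the arm cannot do raises r.MotionError and nothing moves.
- r.job_done(): hands the job in, once; it reports no verdict.
The state is a dict: "t": time; "joint_positions": joint angles; "dq": joint speeds; "joint_efforts": joint torques, N m; "position": TCP position; "tool_rot": TCP orientation; "ft_force": force on the tool from outside, world axes, zero at the start; "torque": the same for the moment, N m; "gripper_width": finger opening in m.
Only numpy, scipy, OpenCV 4.12 (cv2) and the standard library are available. Lean on these libraries where they do the work, as an engineer would, in place of code of your own. Each camera call takes 0.05 s, during which the arm holds its last target.

## Working session

There is one attempt and no reset: what is moved stays moved. The work goes in short steps, each a Python script; the robot and the scene stay as the last script left them, time stands still between calls to the robot, and variables do not carry over. Pictures are saved under pics/ and viewed, and the job is handed in when it is done.

```bash
mkdir -p pics && python3 - <<'E'
from cell import r, kin, read_state, imaging
import cv2, numpy as np
s=read_state(); print(s['t'],s['position'],s['tool_rot'],s['ft_force'],s['gripper_width'])
for n in ["scene","side","wrist"]:
    im=imaging.camera(n); cv2.imwrite(f"pics/{n}0.png",im)
    i=imaging.camera_info(n); print(n,{k:np.round(np.array(v),4).tolist() for k,v in i.items()})
E
```

```text
0.0 [0.16033185 0.55183354 0.40349933] [-3.31117652e-04  1.40944779e-01  9.90016799e-01 -1.09434356e-03] [-0.29466943 -0.61287322  0.07562671] 0.0940142522570096
scene {'fx': 366.8005, 'fy': 366.8005, 'cx': 254.9051, 'cy': 193.1613, 'R': [[-0.7426, 0.6697, -0.0023], [0.4716, 0.5206, -0.7117], [-0.4755, -0.5296, -0.7024]], 't': [0.4351, -0.2051, 1.2104]}
side {'fx': 385.4131, 'fy': 385.4131, 'cx': 252.1695, 'cy': 193.3088, 'R': [[0.9522, -0.3055, -0.0014], [-0.2304, -0.715, -0.6601], [0.2006, 0.6289, -0.7512]], 't': [-0.5276, 0.1339, 1.0335]}
wrist {'fx': 292.6687, 'fy': 292.6687, 'cx': 257.6612, 'cy': 187.5969, 'mount': [[0.0021, -0.9725, -0.2331, 0.0678], [1.0, 0.0022, -0.0001, -0.0001], [0.0006, -0.2331, 0.9725, 0.0204], [0.0, 0.0, 0.0, 1.0]]}
```

View pics/scene0.png

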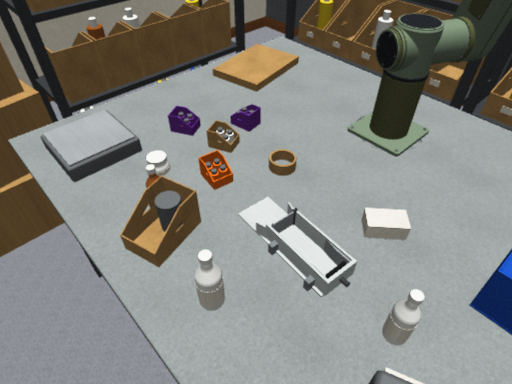

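View pics/side0.png

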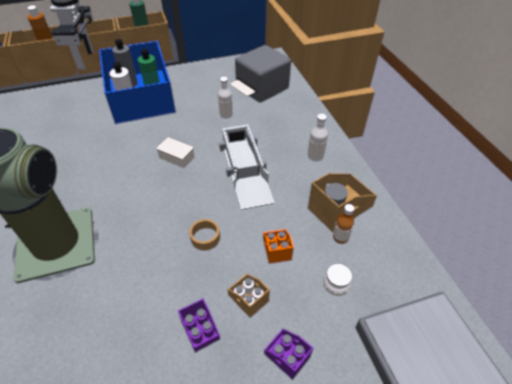

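View pics/wrist0.png

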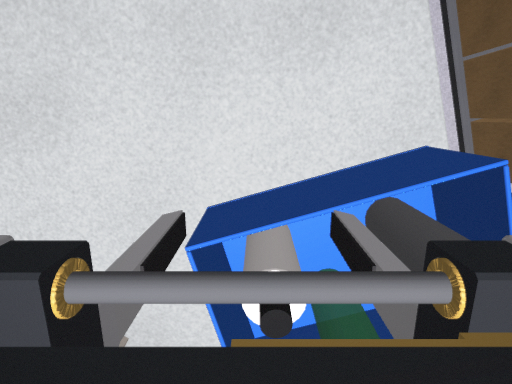

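The small brown bin is at scene (223,137) / side (249,294). The lookalikes are orange at scene (216,169) / side (278,245) and two purple at scene (184,120) and (246,117). The big brown bin is at scene (162,220). The small brown one fits the description. The lane's apron is at scene (265,215) and its stop end near (335,270). I'll confirm the bin and lane in enlarged crops.

```bash
python3 - <<'E'
import cv2, numpy as np
a=cv2.imread("pics/scene0.png"); b=cv2.imread("pics/side0.png")
def c(im,x,y,w,h,s): return cv2.resize(im[y:y+h,x:x+w],None,fx=s,fy=s,interpolation=cv2.INTER_CUBIC)
A=c(a,195,110,56,50,7);B=c(b,222,265,56,50,7)
cv2.imwrite("pics/crop_bin.png",np.hstack([A,B]))
cv2.imwrite("pics/crop_lane_scene.png",c(a,230,190,134,110,5.9))
cv2.imwrite("pics/crop_lane_side.png",c(b,205,115,80,100,5.9))
E
```

```text
(no output)
```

View pics/crop_bin.png

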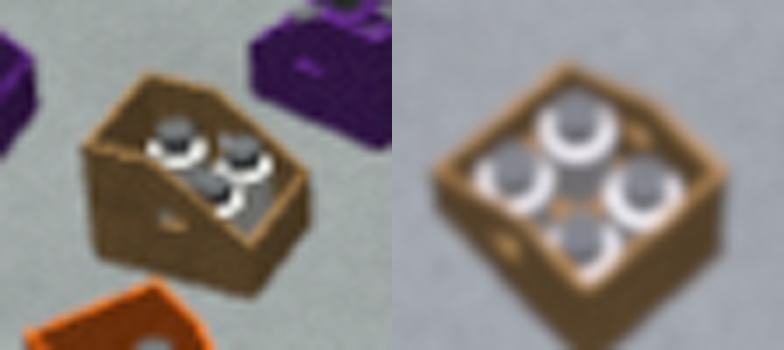

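View pics/crop_lane_scene.png

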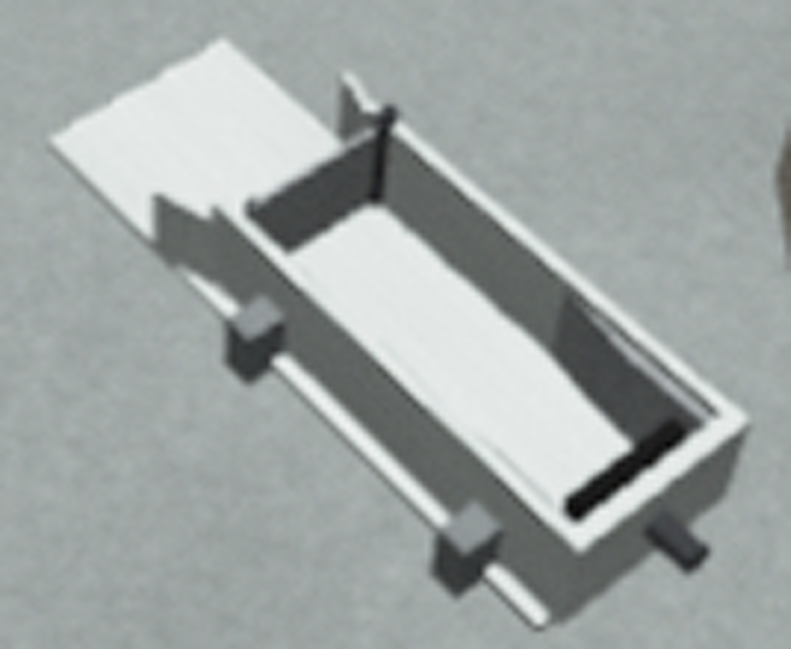

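View pics/crop_lane_side.png

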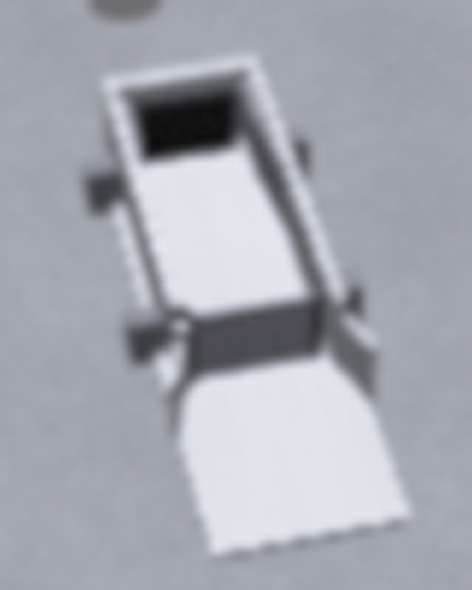

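The crop confirms it: a brown bin with four white bottles, tall back at the left (scene crop) and low front at lower right. Next I'll triangulate rough positions from the two fixed views.

```bash
cat > h.py <<'E'
import numpy as np, cv2
def ray(info,px,T=None):
    d=np.array([(px[0]-info['cx'])/info['fx'],(px[1]-info['cy'])/info['fy'],1.])
    if T is None:
        R=np.array(info['R']);t=np.array(info['t']); return -R.T@t, R.T@d
    M=T@np.array(info['mount']); return M[:3,3], M[:3,:3]@d
def plane(o,d,z): return o+d*(z-o[2])/d[2]
def tri(rays):
    A=np.zeros((3,3));b=np.zeros(3)
    for o,d in rays:
        d=d/np.linalg.norm(d);P=np.eye(3)-np.outer(d,d);A+=P;b+=P@o
    X=np.linalg.solve(A,b)
    return X,[np.linalg.norm(np.cross(X-o,d/np.linalg.norm(d))) for o,d in rays]
from scipy.spatial.transform import Rotation as Ro
def pose(s):
    T=np.eye(4);q=np.array(s['tool_rot']);T[:3,:3]=Ro.from_quat(q[[1,2,3,0]]).as_matrix();T[:3,3]=s['position'];return T
def quat(M):
    q=Ro.from_matrix(M).as_quat();return q[[3,0,1,2]]
def down(jaw):  # z down, y axis along jaw dir (xy)
    y=np.array([jaw[0],jaw[1],0.]);y/=np.linalg.norm(y);z=np.array([0,0,-1.]);x=np.cross(y,z);return np.column_stack([x,y,z])
E
python3 - <<'E'
from h import *
from cell import imaging
S=imaging.camera_info("scene");D=imaging.camera_info("side")
np.set_printoptions(precision=4,suppress=True)
def sc(p,x,y,s): return (p[0]/s+x,p[1]/s+y)
P={'A backR':((85,148),(725,175)),'B backL':((150,78),(580,290)),'C frontR':((250,243),(570,65)),'D frontL':((308,180),(435,175))}
for k,(a,b) in P.items():
    X,e=tri([ray(S,sc(a,195,110,7)),ray(D,sc(b,222,265,7))]);print(k,X,np.round(e,4))
L={'apL':((225,40),(212,555)),'apR':((52,140),(410,515)),'endL':((745,415),(105,75)),'endR':((582,548),(258,58))}
for k,(a,b) in L.items():
    X,e=tri([ray(S,sc(a,230,190,5.9)),ray(D,sc(b,205,115,5.9))]);print(k,X,np.round(e,4))
for k,a,b in [('shampoo?',(206,256),(319,119)),('bottle2',(417,295),(224,81)),('bigbin',(197,206),(373,194)),('tape',(283,158),(205,228)),('carton',(386,212),(178,145)),('tonic',(150,168),(350,210)),('cream',(157,157),(339,272)),('orange',(212,158),(278,235))]:
    X,e=tri([ray(S,a),ray(D,b)]);print(k,X,np.round(e,4))
E
```

```text
A backR [ 0.5505 -0.3444  0.0773] [0.064 0.064]
B backL [ 0.4958 -0.3655  0.0747] [0.0609 0.0609]
C frontR [ 0.5261 -0.2735  0.0499] [0.0686 0.0686]
D frontL [ 0.4727 -0.2947  0.0425] [0.0657 0.0657]
apL [ 0.5049 -0.0399  0.0025] [0.0025 0.0025]
apR [ 0.6044 -0.046   0.0033] [0.0032 0.0032]
endL [0.5358 0.2624 0.0583] [0.0017 0.0017]
endR [0.621  0.2564 0.0547] [0.0036 0.0036]
shampoo? [0.7955 0.1002 0.1504] [0.0008 0.0008]
bottle2 [0.5796 0.3991 0.1427] [0.0039 0.0039]
bigbin [ 0.767  -0.1251  0.0874] [0.0832 0.0832]
tape [ 0.3891 -0.1001  0.0373] [0.0018 0.0018]
carton [0.3777 0.2252 0.0607] [0.0056 0.0056]
tonic [ 0.734  -0.2202  0.1231] [0.0027 0.0027]
cream [ 0.6615 -0.3338  0.0497] [0.0028 0.0028]
orange [ 0.5586 -0.2031  0.0691] [0.0015 0.0015]
```

```bash
python3 - <<'E'
from h import *
from cell import imaging,kin,r
S=imaging.camera_info("scene");D=imaging.camera_info("side")
np.set_printoptions(precision=4,suppress=True)
def sc(p,x,y,s): return (p[0]/s+x,p[1]/s+y)
P={'A backR':((85,148),(725,175)),'B backL':((150,78),(580,290)),'C frontR':((250,243),(570,65)),'D frontL':((308,180),(435,175))}
Q=[]
for k,(a,b) in P.items():
    X,e=tri([ray(S,sc(a,195,110,7)),ray(D,sc((b[0]-392,b[1]),222,265,7))]);print(k,X,np.round(e,4));Q.append(X)
Q=np.array(Q);print('c',Q.mean(0),'len',np.linalg.norm((Q[2]-Q[0])[:2]),np.linalg.norm((Q[3]-Q[1])[:2]),'w',np.linalg.norm(Q[1]-Q[0]),np.linalg.norm(Q[3]-Q[2]))
for x in (0.35,0.41,0.46):
  for y in (-0.42,-0.36): print(x,y,kin.inverse_kinematics([x,y,0.4],quat(down([1,0]))),kin.inverse_kinematics([x,y,0.4],quat(down([-1,0]))))
E
```

```text
A backR [ 0.487  -0.3303  0.0569] [0.0029 0.0029]
B backL [ 0.4313 -0.3541  0.0564] [0.0016 0.0016]
C frontR [ 0.4548 -0.2601  0.0282] [0.0037 0.0037]
D frontL [ 0.4004 -0.2839  0.0227] [0.0025 0.0025]
c [ 0.4434 -0.3071  0.041 ] len 0.07720613307063502 0.07672772611222568 w 0.06061676819426412 0.05960009722874401
0.35 -0.42 [-1.0344  0.1507  1.6168 -0.      1.3741 -1.0344] [-1.0344  0.1507  1.6168 -0.      1.3741  2.1072]
0.35 -0.36 [-0.972   0.0547  1.7223 -0.      1.3646 -0.972 ] [-0.972   0.0547  1.7223 -0.      1.3646  2.1696]
0.41 -0.42 [-0.9448  0.2353  1.5165 -0.      1.3897 -0.9448] [-0.9448  0.2353  1.5165 -0.      1.3897  2.1968]
0.41 -0.36 [-0.8792  0.1483  1.6195 -0.      1.3738 -0.8792] [-0.8792  0.1483  1.6195 -0.      1.3738  2.2624]
0.46 -0.42 [-0.8788  0.3104  1.4221 -0.      1.4091 -0.8788] [-0.8788  0.3104  1.4221 -0.      1.4091  2.2628]
0.46 -0.36 [-0.8122  0.2294  1.5237 -0.      1.3884 -0.8122] [-0.8122  0.2294  1.5237 -0.      1.3884  2.3294]
```

```bash
python3 - <<'E'
from h import *
from cell import *
import json
a=np.deg2rad(85.6);u=np.array([np.cos(a),np.sin(a)]);G=np.array([.5637,.0718])
rot=down([u[1],-u[0]]);rec={}
def snap(n):
    s=read_state();T=pose(s);im=imaging.camera("wrist");cv2.imwrite(f"pics/{n}.png",im);rec[n]=T.tolist();print(n,s['t'],s['position'])
for n,x in [('lw2',0.03),('lw1',-0.10)]:
    p=G+u*x; r.move_to([p[0],p[1],0.40],quat(rot)); snap(n)
h=np.array([-.0316,.0702]);h/=np.linalg.norm(h);rotb=down([h[1],-h[0]]);c=np.array([.4434,-.3071])
for n,x,z in [('bw1',-0.06,.36),('bw2',-0.10,.33)]:
    p=c+h*x; r.move_to([p[0],p[1],z],quat(rotb)); snap(n)
json.dump(rec,open('rec.json','w'))
E
```

```text
lw2 2.3167 [0.56576379 0.1026419  0.40002449]
lw1 2.95 [ 0.55601815 -0.02762938  0.40007003]
bw1 4.3083 [ 0.46885169 -0.36069157  0.36008647]
bw2 4.675 [ 0.48499776 -0.39750204  0.32879832]
```

View pics/lw1.png

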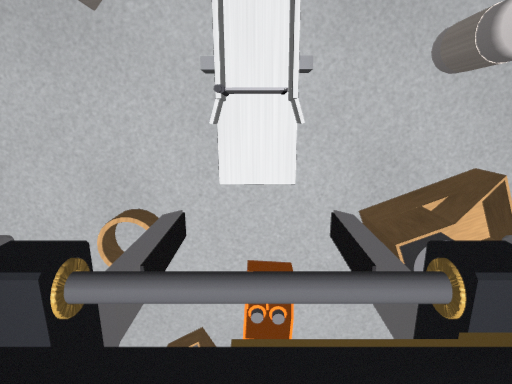

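View pics/lw2.png

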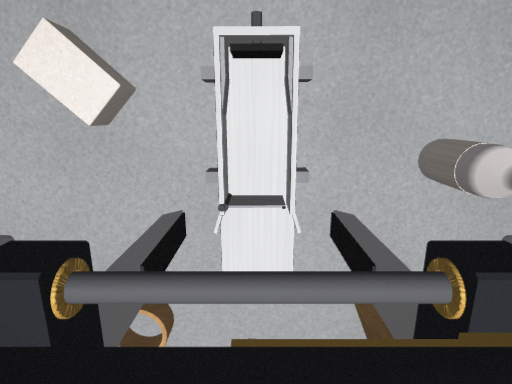

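View pics/bw1.png

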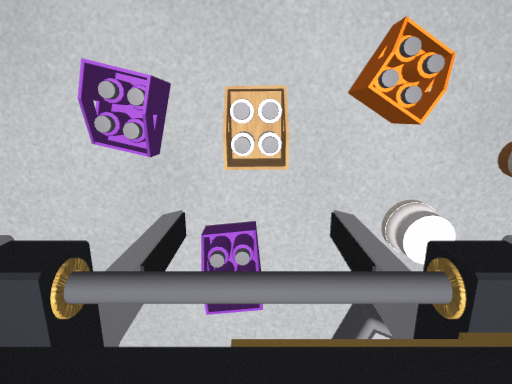

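View pics/bw2.png

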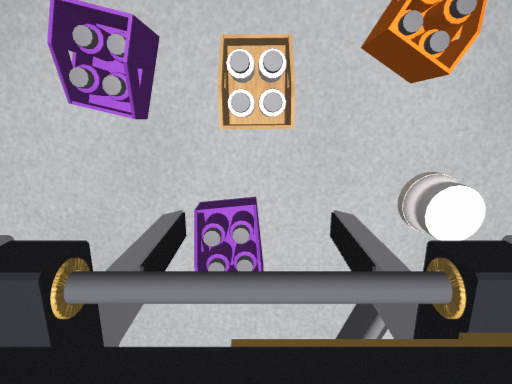

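```bash
python3 - <<'E'
from h import *
from cell import imaging
import json
np.set_printoptions(precision=4,suppress=True)
W=imaging.camera_info("wrist");rec=json.load(open('rec.json'));T={k:np.array(v) for k,v in rec.items()}
C={}
for n,b in [('bw1',(205,70,310,190)),('bw2',(205,15,315,145))]:
    im=cv2.imread(f'pics/{n}.png');x0,y0,x1,y1=b;c=im[y0:y1,x0:x1];hsv=cv2.cvtColor(c,cv2.COLOR_BGR2HSV)
    m=((hsv[...,1]>90)&(hsv[...,0]<28)).astype(np.uint8)
    m=cv2.morphologyEx(m,cv2.MORPH_CLOSE,np.ones((3,3)))
    k=max(cv2.findContours(m,0,2)[0],key=cv2.contourArea);h=cv2.convexHull(k)
    eps=1;q=h
    while len(q)>4: q=cv2.approxPolyDP(h,eps,True);eps+=.3
    q=q[:,0].astype(float)+[x0,y0];q=q[np.argsort(q[:,1])];q=np.vstack([q[:2][np.argsort(q[:2,0])],q[2:][np.argsort(q[2:,0])]])
    print(n,q.tolist());C[n]=q
P=[]
for i,nm in enumerate(['frontL','frontR','backL','backR']):
    X,e=tri([ray(W,C[n][i],T[n]) for n in C]);print(nm,X,e[0]);P.append(X)
def pl(zs,n): return np.array([plane(*ray(W,C[n][i],T[n]),zs[i]) for i in range(4)])
for n in C:
    q=pl([.030,.030,.062,.062],n);f=(q[0]+q[1])/2;b=(q[2]+q[3])/2;d=(f-b)[:2]
    print(n,'centre',(f+b)/2,'head',np.degrees(np.arctan2(d[1],d[0])),'len',np.linalg.norm(d),'w',np.linalg.norm(q[0]-q[1]),np.linalg.norm(q[2]-q[3]))
for n,b in [('lw1',(190,0,325,200)),('lw2',(190,0,325,280))]:
    im=cv2.imread(f'pics/{n}.png');x0,y0,x1,y1=b
    cv2.imwrite(f'pics/{n}c.png',cv2.resize(im[y0:y1,x0:x1],None,fx=800/280 if 0 else (3 if n=='lw1' else 2.14),fy=(3 if n=='lw1' else 2.14)))
E
python3 - <<'E'
import cv2
a=cv2.imread('pics/lw1.png');b=cv2.imread('pics/lw2.png')
cv2.imwrite('pics/l1a.png',cv2.resize(a[70:200,190:325],None,fx=4.5,fy=4.5,interpolation=2))
cv2.imwrite('pics/l2a.png',cv2.resize(b[5:95,190:325],None,fx=5.5,fy=5.5,interpolation=2))
E
```

```text
bw1 [[225.0, 86.0], [285.0, 86.0], [224.0, 169.0], [287.0, 168.0]]
bw2 [[221.0, 35.0], [290.0, 34.0], [220.0, 128.0], [293.0, 128.0]]
frontL [ 0.3978 -0.2849  0.0277] 3.306674264487853e-05
frontR [ 0.4528 -0.2604  0.0325] 8.05639957816089e-05
backL [ 0.4314 -0.3563  0.063 ] 0.000221974294604574
backR [ 0.4869 -0.3313  0.0564] 0.00014787054232131953
bw1 centre [ 0.442  -0.3081  0.046 ] head 114.85735285001623 len 0.07841189756308951 w 0.06026968057743049 0.06052873591095012
bw2 centre [ 0.4422 -0.3082  0.046 ] head 115.10509989063902 len 0.07875528116855515 w 0.06005313050122824 0.06029265219065319
```

View pics/l1a.png

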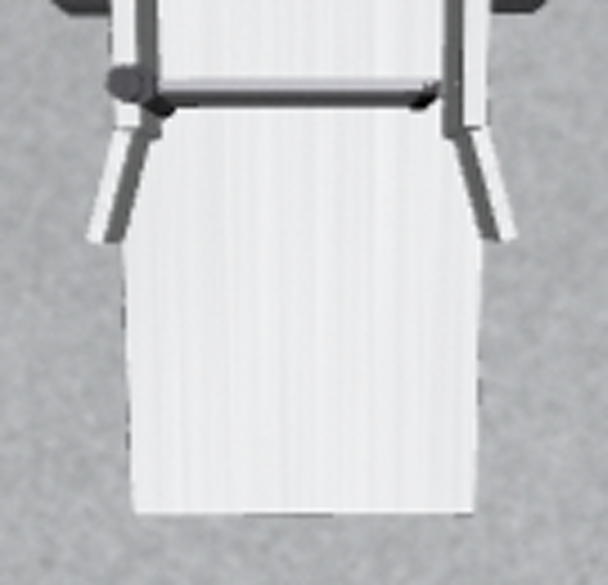

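View pics/l2a.png

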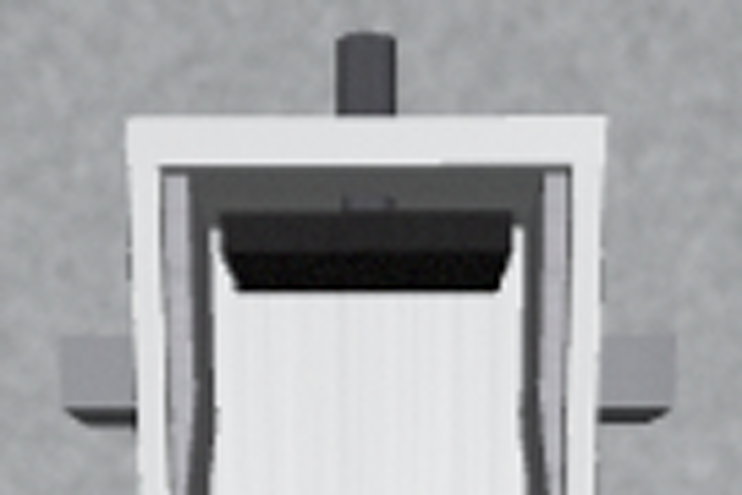

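Bin: rim corners triangulate at 0.028–0.063 m (nominal 0.030/0.062), centre (0.442,-0.308), heading 115°. In the lane crops, the apron edge is at lw1 (219.6..295.6,184), the end wall's outer edge is at lw2 row 26, and the pad spans about (230..283,50).

```bash
python3 - <<'E'
from h import *
from cell import imaging
import json
np.set_printoptions(precision=4,suppress=True)
W=imaging.camera_info("wrist");T={k:np.array(v) for k,v in json.load(open('rec.json')).items()}
f=lambda n,p: (p[0]/4.5+190-.4,p[1]/4.5+70-.4) if n=='lw1' else (p[0]/5.5+190-.4,p[1]/5.5+5-.4)
def P(n,p,z): return plane(*ray(W,f(n,p),T[n]),z)[:2]
aL,aR=P('lw1',(133,513),.006),P('lw1',(475,513),.006)
eL,eR=P('lw2',(128,117),.056),P('lw2',(605,117),.056)
iL,iR=P('lw2',(160,165),.056),P('lw2',(572,165),.056)
wL,wR=P('lw1',(136,60),.056),P('lw1',(462,60),.056)   # wall tops inner edges
pL,pR=P('lw2',(222,250),.046),P('lw2',(510,250),.046)
ga,gb=P('lw1',(165,92),.054),P('lw1',(430,92),.054)
gc,gd=P('lw1',(165,108),.008),P('lw1',(430,108),.008)
print('apron',aL,aR,np.linalg.norm(aL-aR));print('end outer',eL,eR,np.linalg.norm(eL-eR))
am=(aL+aR)/2;em=(eL+eR)/2;u=(em-am)/np.linalg.norm(em-am);v=np.array([-u[1],u[0]])
print('head',np.degrees(np.arctan2(u[1],u[0])),'len',np.linalg.norm(em-am))
G=am+.115*u;print('G',G)
for n,p in dict(wL=wL,wR=wR,iL=iL,iR=iR,pL=pL,pR=pR,ga=ga,gb=gb,gc=gc,gd=gd,eL=eL,eR=eR,aL=aL,aR=aR).items(): print(n,(p-G)@u,(p-G)@v)
# height check: gate leaf-pin/knob? wall-end corners seen in lw1 (mouth tip tops) and lw2
E
python3 - <<'E'
import cv2
b=cv2.imread('pics/lw2.png')
cv2.imwrite('pics/l2b.png',cv2.resize(b[185:275,200:315],None,fx=6,fy=6,interpolation=2))
E
```

```text
apron [ 0.5041 -0.0402] [ 0.6033 -0.0477] 0.09945239482186741
end outer [0.5319 0.2625] [0.6187 0.2561] 0.08708457430279458
head 85.93051030641436 len 0.3039951214026532
G [0.5619 0.0708]
wL 0.0044704865820247046 0.0384987315435596
wR 0.004158604103540199 -0.037398318153619
iL 0.18106736455809153 0.037965289699161325
iR 0.18090696075209597 -0.03772984360689606
pL 0.16868264222719412 0.02779369269070634
pR 0.1685658749040236 -0.02737474260239964
ga -0.002475444897652172 0.03215681138537964
gb -0.0027321994675717424 -0.03025363831740827
gc -0.0025420721362006764 0.03694863190804786
gd -0.002836046877779416 -0.03446809883503688
eL 0.18908745144419134 0.0435421892598221
eR 0.1889027913611152 -0.043542189259822096
aL -0.11479211423342939 0.04972576286452735
aR -0.11520788576657065 -0.04972576286452736
```

View pics/l2b.png

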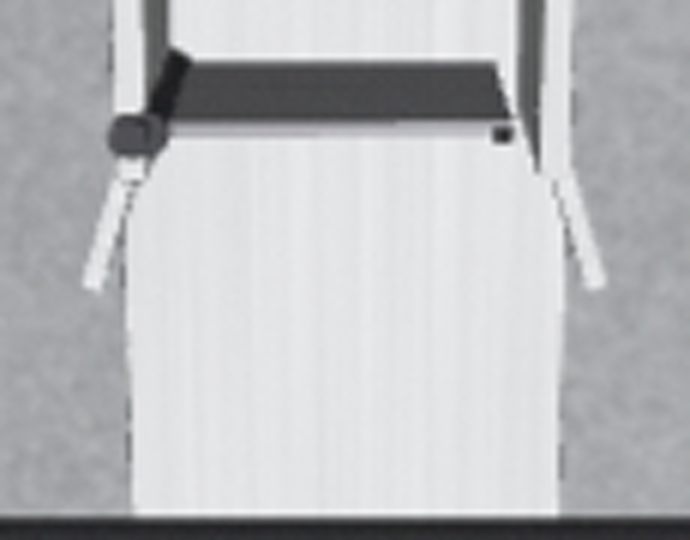

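Lane measurements agree with the text: wall gap 75.9 mm, apron 99.5 mm wide, stop face at 181 mm. The pad face is at about 168.7 mm, so the bin's back when home should be near 89 mm. Next I check one height by triangulation, then grasp the bin and set it on the apron.

```bash
cat >> h.py <<'E'
U=np.array([np.cos(np.deg2rad(85.93)),np.sin(np.deg2rad(85.93))]);V=np.array([-U[1],U[0]]);G=np.array([.5619,.0708])
ROT=down([U[1],-U[0]])
def L(x,y,z): p=G+U*x+V*y; return [p[0],p[1],z]
def tolane(p): d=np.array(p[:2])-G; return np.array([d@U,d@V,p[2]])
E
python3 - <<'E'
from h import *
from cell import *
import json
np.set_printoptions(precision=4,suppress=True)
W=imaging.camera_info("wrist");T={k:np.array(v) for k,v in json.load(open('rec.json')).items()}
for a,b in [((98,240),(92,288)),((505,240),(597,288))]:
    X,e=tri([ray(W,(a[0]/4.5+189.6,a[1]/4.5+69.6),T['lw1']),ray(W,(b[0]/6+199.6,b[1]/6+184.6),T['lw2'])]);print('mouth tip',tolane(X),e[0])
h=np.deg2rad(115.);h=np.array([np.cos(h),np.sin(h)]);rb=quat(down([h[1],-h[0]]));c=[.4421,-.3081]
r.move_to([*c,.32],rb)
f0=np.array(read_state()['ft_force'])
hit=r.movel([*c,.211],rate=.12,contact_N=6);s=read_state();print('hit',hit,s['position'],s['t'])
if not hit:
    r.set_gripper(.05,12);s=read_state();print('grip',s['gripper_width'],np.array(s['ft_force'])-f0)
    cv2.imwrite('pics/grip.png',imaging.camera('side'))
    r.movel([*c,.33],rate=.12);s=read_state();print('lift',s['gripper_width'],np.array(s['ft_force'])-f0,s['t'])
    cv2.imwrite('pics/lift.png',imaging.camera('side'))
E
```

```text
mouth tip [-0.0366  0.0508  0.046 ] 0.00023964319290418852
mouth tip [-0.037  -0.0508  0.0455] 0.0006121790803472776
hit False [ 0.4425 -0.3086  0.2117] 6.2667
grip 0.061933355024128535 [-0.316   1.2696  0.5178]
lift 0.06183703215753746 [-0.8339  0.2718 -4.8973] 8.0583
```

The mouth tips triangulate at a height of 46 mm, as specified. The bin is gripped at 61.9 mm and weighs about 4.5 N. Now placing it on the apron.

```bash
python3 - <<'E'
from h import *
from cell import *
np.set_printoptions(precision=4,suppress=True)
x=-.056
r.move_to(L(x,0,.33),quat(ROT)); r.movel(L(x,0,.235),rate=.12)
f0=np.array(read_state()['ft_force'])
hit=r.movel(L(x,0,.214),rate=.02,contact_N=2.0);s=read_state();print('hit',hit,tolane(s['position']),np.array(s['ft_force'])-f0,s['t'])
r.set_gripper(.09);s=read_state();print(s['gripper_width'])
r.movel(L(x,0,.32),rate=.15)
p=L(-.135,0,.32);r.movel(p,rate=.15)
s=read_state();T=pose(s);np.save('T_ap.npy',T);cv2.imwrite('pics/ap_w.png',imaging.camera('wrist'));cv2.imwrite('pics/ap_s.png',imaging.camera('side'));print(read_state()['t'])
E
```

```text
hit True [-0.056   0.0001  0.2172] [-0.7716 -1.185   8.082 ] 11.1667
0.08954234432241635
13.4167
```

View pics/ap_w.png

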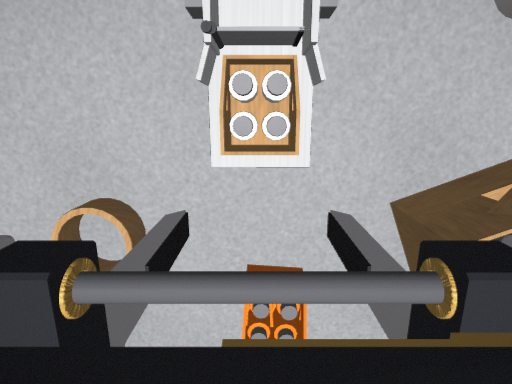

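View pics/ap_s.png

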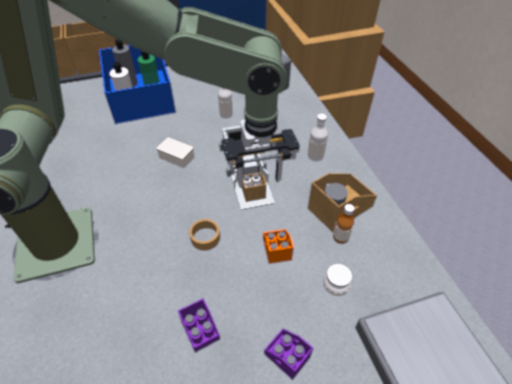

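The bin stands straight and centred on the apron, clear of the gate: wrist picture cols 220–299, rows 56–155, low front up. Next I push it to the gateway with slightly spread fingers.

```bash
python3 - <<'E'
from h import *
from cell import *
np.set_printoptions(precision=4,suppress=True)
W=imaging.camera_info("wrist");T=np.load('T_ap.npy')
for p,z in [((220,155),.068),((299,155),.068),((221,56),.036),((298,56),.036)]: print(tolane(plane(*ray(W,p,T),z)))
r.set_gripper(.028); print(read_state()['gripper_width'])
r.movel(L(-.128,0,.30),rate=.15);r.movel(L(-.128,0,.214),rate=.12)
f0=np.array(read_state()['ft_force'])
r.movel(L(-.100,0,.214),rate=.04,contact_N=8);s=read_state();f=np.array(s['ft_force'])-f0;print(tolane(s['position']),f[:2]@U,f)
hit=r.movel(L(-.033,0,.214),rate=.04,contact_N=8);s=read_state();f=np.array(s['ft_force'])-f0;print(hit,tolane(s['position']),f[:2]@U,f,s['t'])
r.hold(.2);s=read_state();f=np.array(s['ft_force'])-f0;print(f[:2]@U)
T=pose(s);np.save('T_g.npy',T);cv2.imwrite('pics/g_w.png',imaging.camera('wrist'));cv2.imwrite('pics/g_s.png',imaging.camera('side'));cv2.imwrite('pics/g_sc.png',imaging.camera('scene'));print(read_state()['t'])
a=cv2.imread('pics/g_sc.png')[190:310,230:370];b=cv2.imread('pics/g_s.png')[110:215,190:300]
cv2.imwrite('pics/g_c.png',np.hstack([cv2.resize(a,(400,343),interpolation=2),cv2.resize(b,(360,343),interpolation=2)]))
E
```

```text
[-0.0964  0.0321  0.068 ]
[-0.0963 -0.0304  0.068 ]
[-0.0176  0.0332  0.036 ]
[-0.0176 -0.031   0.036 ]
0.028383511093193804
[-0.0998 -0.0001  0.214 ] -0.872675839395487 [-0.0983 -0.8679  1.9128]
False [-0.033   0.0001  0.214 ] -0.495480691476937 [-0.7637 -0.4424  0.1316] 18.3
-1.2690600017623355
18.65
```

View pics/g_w.png

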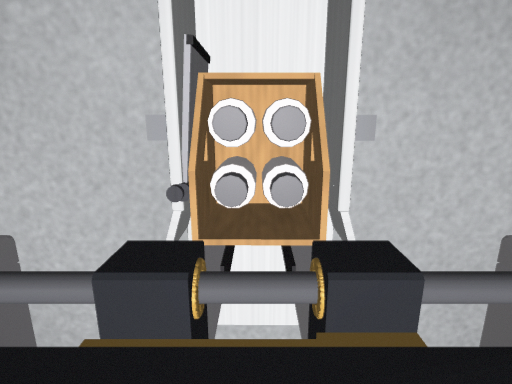

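View pics/g_c.png

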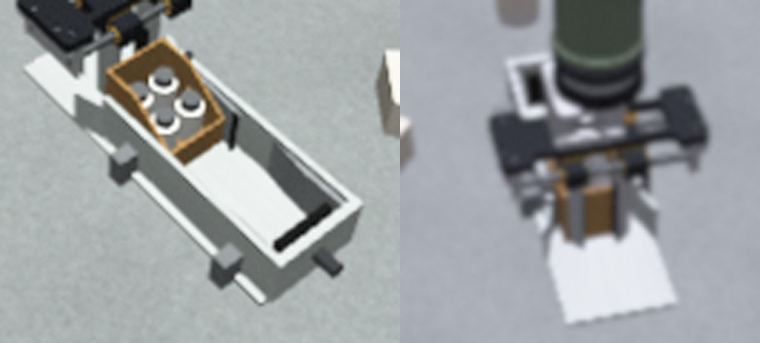

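The gate is wide open along the bin's left side and the bin is in the gateway (rim back row 243, front row 74). I check the numbers before moving on.

```bash
python3 - <<'E'
from h import *
from cell import *
np.set_printoptions(precision=4,suppress=True)
W=imaging.camera_info("wrist");T=np.load('T_g.npy')
for n,p,z in [('bL',(190,244),.068),('bR',(329,244),.068),('fL',(199,74),.036),('fR',(322,74),.036),('gatetip top',(188,39),.054)]: print(n,tolane(plane(*ray(W,p,T),z)))
print(read_state()['t'])
E
```

```text
bL [-0.0228  0.0327  0.068 ]
bR [-0.0226 -0.0316  0.068 ]
fL [0.0556 0.0314 0.036 ]
fR [ 0.0557 -0.0309  0.036 ]
gatetip top [0.0676 0.0321 0.054 ]
18.65
```

Step 1 is satisfied: front at +56 mm, back at −23 mm, gate about 1.4 rad. Now on to the stop: a faster stretch up to 12 mm short, then slowly with force detection.

```bash
cat >> h.py <<'E'
def fx(n=5):
    from cell import r,read_state
    a=[]
    for _ in range(n):
        r.hold(.02);a.append(np.array(read_state()['ft_force'])[:2])
    a=np.array(a);return a.mean(0)@U, (a@U).std()
E
python3 - <<'E'
from h import *
from cell import *
np.set_printoptions(precision=4,suppress=True)
print('base',fx())
hit=r.movel(L(.064,0,.214),rate=.04,contact_N=7);s=read_state();print(hit,tolane(s['position']),fx(),s['t'])
if not hit:
    hit=r.movel(L(.090,0,.214),rate=.005,contact_N=5);s=read_state();print(hit,tolane(s['position']),np.array(s['ft_force'])[:2]@U,s['t'])
    print(fx(),read_state()['t'])
T=pose(read_state());np.save('T_h.npy',T);cv2.imwrite('pics/h_w.png',imaging.camera('wrist'))
E
```

```text
base (np.float64(-1.5609274425775117), np.float64(0.7780621729173335))
False [0.0639 0.     0.214 ] (np.float64(-2.0315705085863867), np.float64(0.4255925125022413)) 21.3083
True [0.0787 0.0002 0.2136] -0.4451024504835867 24.3667
(np.float64(0.07151579239588861), np.float64(0.16180662563067666)) 24.45
```

View pics/h_w.png

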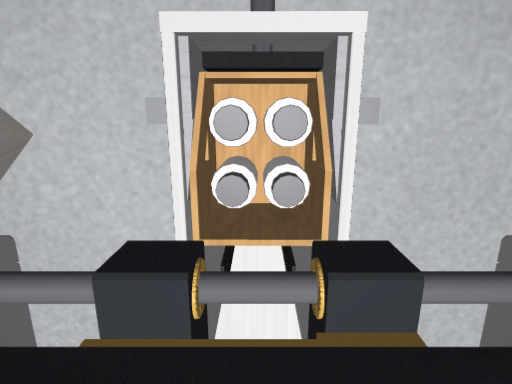

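The wrist picture shows the bin up against the pad (front rim row 74, pad just above it), at TCP x = 78.7 mm against 78.5 predicted. The guarded stop relaxed the force again, so I press in small steps while reading the force.

```bash
python3 - <<'E'
from h import *
from cell import *
np.set_printoptions(precision=4,suppress=True)
x=.0787;last=0
for i in range(24):
    x+=.00025
    r.movel(L(x,0,.2138),rate=.005)
    f,sd=fx(4);s=read_state();print(round(x,5),tolane(s['position'])[0].round(5),round(f,2),round(sd,2),round(s['t'],2))
    if f<-8.6: break
print('end',fx(15),read_state()['t'])
E
```

```text
0.07895 0.07896 -0.18 0.79 25.02
0.0792 0.07907 -0.9 0.52 25.33
0.07945 0.07914 -2.38 0.23 25.65
0.0797 0.07927 -4.95 0.3 25.97
0.07995 0.07936 -5.87 0.28 26.28
0.0802 0.07945 -6.62 0.46 26.6
0.08045 0.07955 -7.24 0.37 26.92
0.0807 0.0796 -7.83 0.5 27.23
0.08095 0.07968 -8.23 0.46 27.55
0.0812 0.07977 -9.9 0.14 27.87
end (np.float64(-9.404172089267384), np.float64(0.46468818530349615)) 28.1167
```

```bash
python3 - <<'E'
from h import *
from cell import *
np.set_printoptions(precision=4,suppress=True)
x=.0812
for i in range(4):
    x+=.00025
    r.movel(L(x,0,.2138),rate=.005);f,sd=fx(4);print(round(x,5),round(f,2))
    if f<-11: break
print('hold',fx(12))
s=read_state();T=pose(s);np.save('T_p.npy',T);cv2.imwrite('pics/p_w.png',imaging.camera('wrist'))
p=tolane(s['position'])[0]
r.movel(L(p-.006,0,.214),rate=.01);print('free',fx(6),tolane(read_state()['position']))
r.movel(L(p-.006,0,.32),rate=.08)
r.movel(L(-.02,0,.34),rate=.12)
r.hold(.3);s=read_state();np.save('T_e.npy',pose(s));cv2.imwrite('pics/e_w.png',imaging.camera('wrist'));cv2.imwrite('pics/e_sc.png',imaging.camera('scene'));cv2.imwrite('pics/e_s.png',imaging.camera('side'));print(s['t'])
E
```

```text
0.08145 -9.95
0.0817 -10.86
0.08195 -11.57
hold (np.float64(-11.690920340576122), np.float64(0.639908838821409))
free (np.float64(0.33300327163381976), np.float64(0.3586082995906267)) [ 0.0741 -0.      0.214 ]
33.0833
```

View pics/e_w.png

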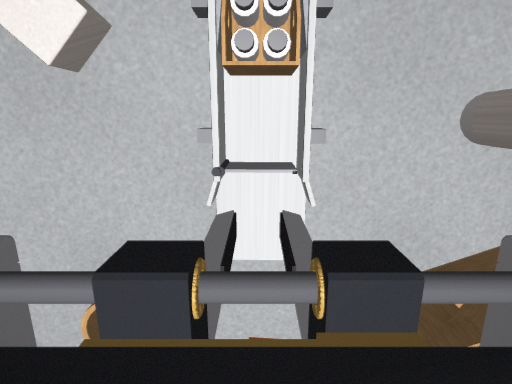

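View pics/e_sc.png

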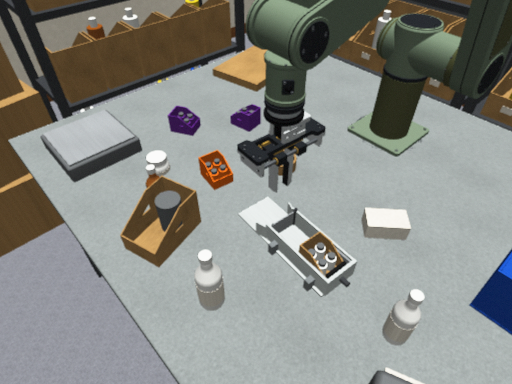

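The gate is shut (leaf straight across at row 168) and the bin is at the stop end; the other goods are unmoved. One closer look will check the bin-to-pad gap.

```bash
python3 - <<'E'
from h import *
from cell import *
np.set_printoptions(precision=4,suppress=True)
r.move_to(L(.065,0,.33),quat(ROT));r.hold(.2)
s=read_state();T=pose(s);np.save('T_f.npy',T);im=imaging.camera('wrist');cv2.imwrite('pics/f_w.png',im);print(s['t'])
cv2.imwrite('pics/f_c.png',cv2.resize(im[20:210,170:345],None,fx=3.1,fy=3.1,interpolation=2))
E
```

```text
33.875
```

View pics/f_c.png

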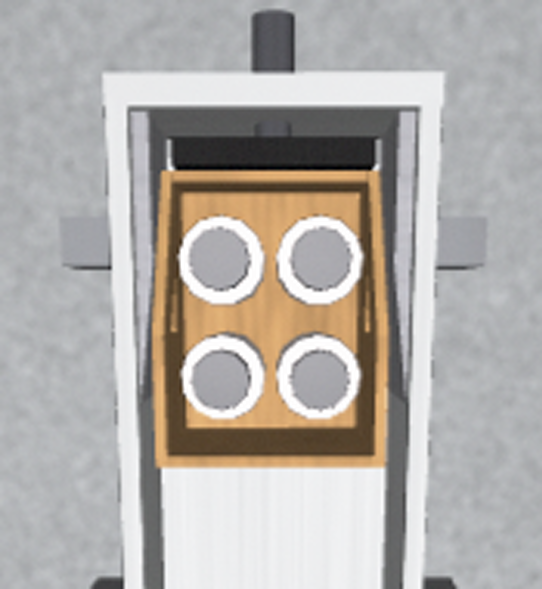

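```bash
python3 - <<'E'
from h import *
from cell import *
np.set_printoptions(precision=4,suppress=True)
W=imaging.camera_info("wrist");T=np.load('T_f.npy')
f=lambda p:(p[0]/3.1+169.6,p[1]/3.1+19.6)
for n,p,z in [('fL',(160,171),.036),('fR',(384,171),.036),('bL',(156,467),.068),('bR',(386,467),.068),('pad topfront?',(270,168),.046),('stop inner top',(270,108),.056)]: print(n,tolane(plane(*ray(W,f(p),T),z)))
p=L(.02,0,.40);r.move_to(p,quat(ROT));s=read_state();print(s['t'],np.abs(s['dq']).max())
r.job_done()
E
```

```text
fL [0.1676 0.0323 0.036 ]
fR [ 0.1676 -0.0313  0.036 ]
bL [0.088  0.0318 0.068 ]
bR [ 0.0881 -0.0303  0.068 ]
pad topfront? [0.167  0.0011 0.046 ]
stop inner top [0.1803 0.001  0.056 ]
34.35 0.04620787340655229
the job is handed in; nothing more can be done
```

I handed the job in at 34.4 s. The bin is home against the pad with the gate fallen shut behind it. `r.job_done()` reports no verdict, so this rests on my own measurements.

- **Placing:** I gripped the brown bin across its width and stood it on the apron, low front first. I then pushed it along the lane floor with slightly spread fingers behind its back.
- **Gateway pause:** The bin stood with its front at 56 mm and back at −23 mm, holding the gate open at about 1.2 to 1.4 rad, judged roughly from the picture.
- **Pressing home:** I pressed in 0.25 mm steps until the wrist force read 11.7 N, and held that for about 0.25 s. Sliding friction takes perhaps 1 to 2 N of it, so roughly 10 N reached the stop. I never measured the force at the stop directly.
- **Final position:** The bin's front is at 167.6 mm and its back at 88 mm, with both ends within about 1 mm of the centre line. No gap to the pad shows in the last picture.
- **Final state:** The gate lies straight across the lane, the robot is clear, and the other goods look unmoved in the last overall picture.

- **Disagreement:** The pad face came out at 168.7 mm in the empty lane and about 167.0 mm in the last view. That 1.7 mm spread is within the 2 mm calibration error.
- **Lost force:** The first guarded contact at the stop let its force fall back to zero, so I pressed in steps instead.

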